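Fit the spacer ring to the sampling probe and present it for inspection

TASK

Slide the tall white spacer ring over the upright stem of the steel sampling probe in the stand, down until it rests on the probe's shoulder. Then grip the stem above the ring, draw the probe with its ring out of the stand, lean it over by about 45 degrees with its plain lower end downwards (any direction will do), and keep it so in the air with that end at least 10 cm above the bench. Finish while holding it still like this, do not put it down, and leave all the other things where they are.

Things in the scene. Friction and masses are not known exactly. Their poses are not given: they have to be found in the camera images.
- stand: Fixed grey plastic block, 80 (x) by 170 (y) by 70 mm high, origin at the centre of its underside on the bench, z up. Two round through holes, 20 mm across, at y = +45 and y = -45 mm of its own frame; one holds the probe, the other a plug (either way round).
- probe_center (a point): Steel sampling probe, 140 mm long, about 0.16 kg, standing loosely in the stand; this point is on its axis at half its length. z runs along it towards its top. From below: rod 18 mm in diameter, 64 mm long, in the stand's hole; shoulder flange 36 mm in diameter, 10 mm thick, lying on the stand; stem 16 mm in diameter, 66 mm long, its last 8 mm tapering to 8 mm.
- probe_tip (a point): Centre of the probe's lower end, on its axis; same axes as probe_center. In the stand it is 6 mm above the bench, and the top of the stem 146 mm.
- probe_shoulder (a point): Point on the probe's axis at the upper face of its shoulder flange, 74 mm above its lower end, where the ring has to sit; in the stand 80 mm above the bench. Same axes as probe_center.
- ring_center (a point): Tall white plastic spacer ring lying flat on the bench, 46 mm outside diameter, 20 mm bore, 24 mm high, about 0.05 kg; the point is at its centre, half-way up. z along its bore; both ends alike. With the ring seated it is 12 mm above the probe's shoulder and 42 mm of stem stand out above the ring.
- plug: Bystander: black plastic plug in the stand's other hole, with a 30 mm head that stands 18 mm above the block; origin at its lower end.
- washer: Bystander: flat white plastic washer lying on the bench, 54 mm outside diameter, 12 mm hole, 8 mm thick; origin at the centre of its underside. It may lie in the ring's place and the ring in its place.
- jar: Bystander: amber glass jar, 50 mm in diameter, 85 mm high; origin at the centre of its underside.
- driver: Bystander: screwdriver lying on the bench, 170 mm long; origin about at its middle, length along its x.
There are look-alikes about, which are no part of the job. Of the things shaped like the part that bears ring_center, the white one is meant.

How it is judged:
On the way, in this order (a step that is already met when the one before it is completed fails the run):
1. the ring rests on the probe's shoulder while the probe still stands in the stand (z of ring_center in the frame of probe_shoulder between 0.008 and 0.018 m and x of ring_center in the frame of probe_shoulder between -0.005 and 0.005 m and y of ring_center in the frame of probe_shoulder between -0.005 and 0.005 m and distance of probe_tip from where it was at the start of the episode below 0.012 m and angle between probe_center's own z axis and vertical below 0.1 rad), for 0.2 s.
2. the probe is drawn clear of the stand with the ring on it (z of ring_center in the frame of probe_shoulder between 0.008 and 0.018 m and x of ring_center in the frame of probe_shoulder between -0.005 and 0.005 m and y of ring_center in the frame of probe_shoulder between -0.005 and 0.005 m and height (world z) of probe_tip above 0.075 m), for 0.1 s.
At the end, for the whole second after the job is handed in: The fingers hold the probe still, clear of the stand, lower end downwards and at least 95 mm above the bench, its axis leaning 29 to 61 degrees from vertical, with the ring still on the stem, within 6 mm of seated on the shoulder (z of ring_center in the frame of probe_shoulder between 0.008 and 0.018 m and x of ring_center in the frame of probe_shoulder between -0.005 and 0.005 m and y of ring_center in the frame of probe_shoulder between -0.005 and 0.005 m and height (world z) of probe_tip above 0.095 m and angle between probe_center's own z axis and vertical between 0.5 and 1.07 rad and contact force between the fingers and probe above 2 N and contact force between probe and stand below 0.1 N and linear speed of probe below 0.03 m/s and angular speed of probe below 0.15 rad/s); the arm keeps its last pose, push and grip.
It fails at once if a bystander (plug, washer, jar, screwdriver) is moved more than 20 mm (distance of any of plug, washer, jar, driver from where it was at the start of the episode above 0.02 m).
It also fails if it takes over 58 s, if anything falls off the work surface, if the arm or the gripper's body presses on something with over 40 N, if the wrist force passes 120 N, or if a joint passes its speed limit or range.

ROBOT

A 7-joint arm with a two-finger parallel gripper is mounted at the origin on the work surface. World frame = base frame: x ahead of the robot, y to its left, z up, the work surface at z = 0. Lengths are in m, angles in rad, forces in N, time in s.
With the tool pointing down it reaches from about 0.375 to 0.925 m from the base axis. Payload 3.1 kg.
Tool frame: the origin (TCP) lies on the centre line of the jaws, within the pads' length; the fingertips stand 17 mm ahead of it and the grasp point (between the pads) lies 2 mm behind it; z points along the fingers, y is the line along which they close (so a half turn about z gives the same grasp; the last joint's range is limited). The gripper opens to 85 mm and grips with 20 to 120 N. Pads are 22 mm wide; open, the fingers measure 114 mm over their backs; the gripper's body (76 mm by 85 mm) begins 54 mm behind the grasp point. The pads swing forward as they close: fully open they stand 13 mm farther back than shut.
Start: joints at [1.003, 0.383, 0.044, 1.598, -0.018, 1.161, -0.05], TCP at [0.294, -0.58, 0.248] pointing down, gripper open.
Joint ranges: [-2.61, 2.61], [-0.41, 2.15], [-1.48, 1.57], [0, 2.5], [-1.57, 4.71], [0.05, 1.97], [-2.85, 2.85]. Speed limits (rad/s): [2.79, 2.79, 3.14, 3.14, 3.14, 3.14, 3.14].

INTERFACE

Orientations are given as a unit quaternion [x, y, z, w].
In Python, from bench import bot gives the robot as it stands.
- The arm moves only by the tool carry_out, never from a script. Its argument "targets" is a list that holds one entry, the list of rows, each a list of 7 numbers: the shift along the tool's x, y, z in m, then the turn, a rotation vector about the tool's x, y, z in rad, then the closure, from -1 (fully open) to 1 (shut), so that 0 is half open. In form: [[[dx, dy, dz, wx, wy, wz, grip], ...]]. A call has 1 to 8 rows; each row shifts and turns the commanded pose from where the row before left it, along the tool's axes as they then stand; what a row does not reach is not made up. A row lasts 1/10 s, in which the tool goes at most 50 mm and 8.59 degrees, less where a joint would pass 70% of its speed; a pose out of reach is approached as far as the arm can. A call is refused whole if a number of a shift passes 0.05 or a number of a turn 0.15, either way. A call with a gripper value outside its range is refused whole. The fingers move at their own pace and stop on an object; "newtons" is the grip in N (left out, the last holds). Time passes only in rows, so rows that do not move let the fingers close. It gives the time, the measured TCP pose, the force and the opening at its end, in the units of the state.
- bot.state(): the state, without advancing time (a new reading comes with each control period).
- bot.snapshot(name): name is "scene" or "top" or "wrist"; returns a dict with "img" (384x512x3 uint8, red, green, blue), "range_z" (384x512 float32, m along the optical axis (not along the pixel's ray), 0 where there is no reading), "fx", "fy", "cx", "cy" (pixels), "T" (4x4, takes a point from camera to world coordinates). Camera axes: x right, y down, z forward; pixel columns grow to the right and rows downward; lengths in m; the calibration is good to about 2 mm. A picture is of the moment at which its call begins.
- bot.close_job(): hands the job in, once; it reports no verdict.
Trained networks look in a picture, given as the dict that the camera call returned (one of the last four; its "shot" number tells which), for a name from the list of things; names that differ only in an ending like _2 or _b are one class to them, and where a whole thing is asked for, a point or a joint stands for the part that bears it (a point fixed in the world has none). Each returns a list of dicts, best first, with "conf" (0 to 1); they miss things now and then, are a little off and sometimes report something else, mostly with a low value. They report only what shows in the picture. A call takes as long as a camera call. They do not tell look-alikes from the thing itself.
- bot.find_in(picture, target): "bbox" ([centre column, centre row, width, height] in pixels, round what is visible of it).
- bot.trace(picture, target): "pixels" (384x512 bool, what is visible of it) and "bbox" ([centre column, centre row, width, height] in pixels, round what is visible of it).
- bot.place_of(picture, target): "pixel" ([column, row] in pixels: a listed point, or the origin of a listed thing).
The state is a dict: "clock": time; "joints": joint angles; "qd": joint speeds; "joint_efforts": joint torques, N m; "ee_pos": TCP position; "orientation": TCP orientation; "force": force on the tool from outside, world axes, zero at the start; "wrist_torque": the same for the moment, N m; "gripper_width": finger opening in m.
Only numpy, scipy, OpenCV 4.12 (cv2) and the standard library are available. Lean on these libraries where they do the work, as an engineer would, in place of code of your own. Each camera call takes 0.05 s, during which the arm holds its last target. There are 200 camera calls.

## Working session

There is one attempt and no reset: what is moved stays moved. The work goes in short steps, Python scripts to look and compute and a tool call to move; the robot and the scene stay as the last step left them, time stands still between calls to the robot, and variables do not carry over. Pictures are saved under pics/ and viewed, on a budget of 10 in all, crops included, one or two more only if the job needs it, and the job is handed in when it is done.

Besides the shell and the picture viewer there is one more tool, called in YAML: its name, and indented under it one key for each argument. carry_out: Moves the arm, as the interface text tells. Its arguments: {"type":"object","properties":{"targets":{"type":"array"},"newtons":{"type":"number"}},"required":["targets"]}

```bash
mkdir -p pics; cat > h.py <<'E'
import numpy as np, cv2
from bench import bot
from scipy.spatial.transform import Rotation as R
def cloud(s):
    z=s["range_z"]; v,u=np.mgrid[:z.shape[0],:z.shape[1]]
    p=np.stack([(u-s["cx"])/s["fx"]*z,(v-s["cy"])/s["fy"]*z,z],-1)
    w=p@s["T"][:3,:3].T+s["T"][:3,3]; w[z==0]=np.nan; return w
def save(s,n): cv2.imwrite("pics/"+n,s["img"][:,:,::-1])
E
python3 - <<'E'
from h import *
print({k:np.round(v,3).tolist() for k,v in bot.state().items()})
for c in ("scene","top"):
    s=bot.snapshot(c); save(s,c+"1.png"); w=cloud(s)
    for t in ("ring_center","probe_center","stand","plug","washer","jar","driver"):
        for d in bot.trace(s,t)[:4]:
            m=d["pixels"]&np.isfinite(w[...,0]); p=w[m]
            if len(p): print(c,t,round(d["conf"],2),np.round(d["bbox"]),"med",np.round(np.median(p,0),3),"mid",np.round((np.percentile(p,2,0)+np.percentile(p,98,0))/2,3),"zmax",np.percentile(p[:,2],98).round(3),s["img"][d["pixels"]].mean(0).round())
E
```

```text
{'clock': 0.0, 'joints': [1.003, 0.384, 0.044, 1.6, -0.018, 1.161, -0.05], 'qd': [-0.0, 0.001, -0.003, 0.001, 0.0, -0.001, -0.0], 'joint_efforts': [0.0, -43.346, 1.025, -24.952, 0.011, 0.011, 0.0], 'ee_pos': [0.294, -0.579, 0.247], 'orientation': [0.973, 0.233, -0.0, -0.001], 'force': [-0.465, 0.143, 0.224], 'wrist_torque': [-0.026, -0.021, -0.002], 'gripper_width': 0.086}
scene ring_center 0.83 [314. 196.  21.  20.] med [0.526 0.181 0.021] mid [0.522 0.183 0.014] zmax 0.026 [246. 245. 244.]
scene ring_center 0.64 [272. 198.  17.  20.] med [0.494 0.084 0.02 ] mid [0.49  0.085 0.011] zmax 0.025 [243. 177.  69.]
scene ring_center 0.54 [291. 175.  20.  21.] med [0.44  0.159 0.02 ] mid [0.437 0.16  0.014] zmax 0.026 [ 81. 206. 109.]
scene probe_center 0.74 [190. 228.  15.  30.] med [ 0.571 -0.142  0.082] mid [ 0.568 -0.14   0.107] zmax 0.144 [214. 214. 216.]
scene stand 0.67 [174. 246.  83.  58.] med [ 0.585 -0.191  0.067] mid [ 0.562 -0.187  0.036] zmax 0.072 [182. 183. 182.]
scene plug 0.67 [152. 240.  12.  14.] med [ 0.557 -0.229  0.084] mid [ 0.555 -0.228  0.081] zmax 0.089 [68. 68. 
[... 842 characters left out ...]
.]
top plug 0.48 [365. 193.  12.  12.] med [ 0.547 -0.228  0.086] mid [ 0.547 -0.229  0.084] zmax 0.091 [52. 53. 57.]
top plug 0.28 [327. 187.  17.  14.] med [ 0.561 -0.137  0.082] mid [ 0.565 -0.142  0.108] zmax 0.147 [150. 152. 159.]
top washer 0.86 [148. 230.  21.  24.] med [0.467 0.309 0.008] mid [0.466 0.309 0.006] zmax 0.013 [207. 212. 216.]
top washer 0.38 [369. 276.  14.  71.] med [ 0.39  -0.251  0.023] mid [ 0.371 -0.251  0.02 ] zmax 0.029 [134. 137. 139.]
top jar 0.72 [205. 140.  22.  26.] med [0.693 0.163 0.083] mid [0.698 0.165 0.046] zmax 0.089 [166. 163. 160.]
top driver 0.75 [368. 276.  11.  69.] med [ 0.392 -0.251  0.023] mid [ 0.361 -0.251  0.021] zmax 0.029 [134. 137. 140.]
```

```bash
python3 -c "
import cv2,numpy as np
a=cv2.imread('pics/scene1.png');b=cv2.imread('pics/top1.png')
cv2.imwrite('pics/both1.png',cv2.resize(np.vstack([a,b]),(400,600)))"
```

```text
(no output)
```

View pics/top1.png

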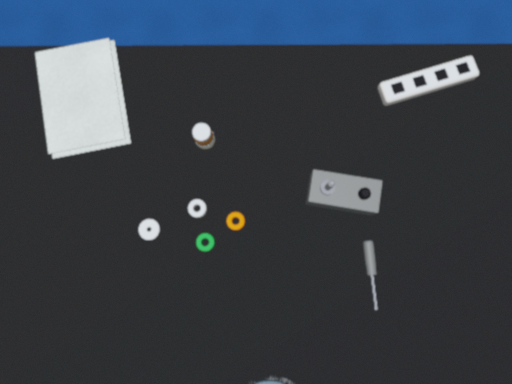

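The top picture shows the white ring at (197,208) with an orange one at (236,221) and a green one at (205,242). The washer is at (149,229), the stand at (345,192), the probe in its left hole at (328,188) and the plug at (365,193). I'll turn the closing line to about -10°, across the stand, and go over the ring.

carry_out:
  targets:
    - [[0,0,0,0,0,-0.132,-0.5],[0,0,0,0,0,-0.132,-0.5],[0,0,0,0,0,-0.132,-0.5],[0,0,0,0,0,-0.132,-0.5],[0,0,0,0,0,-0.132,-0.5],[0,0,0,0,0,-0.132,-0.5],[0,0,0,0,0,-0.132,-0.5],[0,0,0,0,0,0,-0.5]]

```text
clock: 1.6
ee_pos: [0.2942, -0.5796, 0.2483]
orientation: [0.767, 0.642, 0.0, 0.0]
force: [0.6, -0.3, -0.7]
gripper_width: 0.0637
```

carry_out:
  targets:
    - [[0.04,0.005,0,0,0,0,-0.5],[0.04,0.005,0,0,0,0,-0.5],[0.04,0.005,0,0,0,0,-0.5],[0.04,0.005,0,0,0,0,-0.5],[0.04,0.005,0,0,0,0,-0.5],[0.04,0.005,0,0,0,0,-0.5],[0.04,0.005,0,0,0,0,-0.5],[0.04,0.005,0,0,0,0,-0.5]]

```text
clock: 2.4
ee_pos: [0.3903, -0.2701, 0.2486]
orientation: [0.768, 0.641, 0.0, 0.0]
force: [0.5, 0.1, -0.2]
gripper_width: 0.0645
```

carry_out:
  targets:
    - [[0.04,0.005,0,0,0,0,-0.5],[0.04,0.005,0,0,0,0,-0.5],[0.04,0.005,0,0,0,0,-0.5],[0.04,0.005,0,0,0,0,-0.5],[0.04,0.005,0,0,0,0,-0.5],[0.04,0.005,0,0,0,0,-0.5],[0.04,0.005,0,0,0,0,-0.5],[0,0,0,0,0,0,-0.5]]

```text
clock: 3.2
ee_pos: [0.4752, 0.0052, 0.2493]
orientation: [0.764, 0.645, 0.002, -0.0]
force: [-0.5, 0.9, 1.9]
gripper_width: 0.0642
```

carry_out:
  targets:
    - [[0.036,0.0025,0,0,0,0,-0.5],[0.036,0.0025,0,0,0,0,-0.5],[0.036,0.0025,0.02,0,0,0,-0.5],[0.036,0.0025,0.02,0,0,0,-0.5],[0.036,0.0025,0.02,0,0,0,-0.5],[0,0,0.02,0,0,0,-0.5],[0,0,0,0,0,0,-0.5],[0,0,0,0,0,0,-0.5]]

```text
clock: 4.0
ee_pos: [0.5177, 0.1714, 0.168]
orientation: [0.768, 0.641, -0.001, 0.0]
force: [0.3, 0.8, -0.1]
gripper_width: 0.0642
```

```bash
cat >> h.py <<'E'
def circ(s,m,lo,hi):
    """centre of outer circle of points with lo<z<hi inside mask"""
    w=cloud(s); k=m&(w[...,2]>lo)&(w[...,2]<hi); p=w[k][:,:2].astype(np.float32)
    (c,r)=cv2.minEnclosingCircle(p); return np.array(c),r,p.mean(0),len(p)
def totool(d):
    return R.from_quat(bot.state()["orientation"]).inv().apply(d)
E
python3 - <<'E'
from h import *
st=bot.state(); s=bot.snapshot("wrist"); save(s,"w1.png")
print(st["ee_pos"],st["orientation"])
for d in bot.trace(s,"ring_center"):
    print(d["conf"],np.round(d["bbox"]),s["img"][d["pixels"]].mean(0).round(),circ(s,d["pixels"],.018,.03))
for d in bot.place_of(s,"ring_center"): print(d)
E
```

```text
[0.51765696 0.17142798 0.16799443] [ 7.67701465e-01  6.40807062e-01 -8.73701679e-04  7.64277638e-05]
0.81 [249. 265.  46.  53.] [241. 191.  85.] (array([0.4870193 , 0.08725866]), 0.023245196789503098, array([0.4874257 , 0.08864388], dtype=float32), 1346)
0.7 [177. 204.  57.  54.] [102. 218. 131.] (array([0.43396974, 0.16279791]), 0.023111475631594658, array([0.43475538, 0.16384129], dtype=float32), 1588)
0.58 [262. 164.  56.  51.] [246. 246. 245.] (array([0.51955599, 0.18535963]), 0.023044392466545105, array([0.51994926, 0.18638721], dtype=float32), 1705)
{'pixel': [176.4, 203.6], 'conf': 0.78}
{'pixel': [259.0, 165.3], 'conf': 0.64}
{'pixel': [249.4, 263.4], 'conf': 0.55}
```

View pics/w1.png

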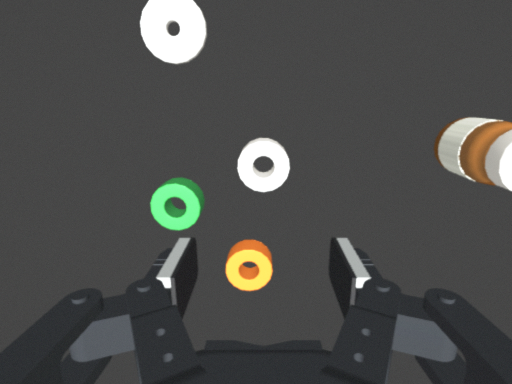

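The wrist picture shows the white ring at (262,164), with green at (177,204) and orange at (249,265) beside it. The wrist puts it at (0.5195, 0.185), and the top camera agrees within 2 mm. I'll go down and grip it.

carry_out:
  targets:
    - [[0.013,0,0.02,0,0,0,-0.5],[0,0,0.03,0,0,0,-0.5],[0,0,0.03,0,0,0,-0.5],[0,0,0.03,0,0,0,-0.5],[0,0,0.02,0,0,0,-0.5],[0,0,0.019,0,0,0,-0.5],[0,0,0,0,0,0,-0.5],[0,0,0,0,0,0,-0.5]]

```text
clock: 4.95
ee_pos: [0.5209, 0.1852, 0.0202]
orientation: [0.767, 0.641, 0.001, 0.0]
force: [-0.1, 1.3, 0.0]
gripper_width: 0.0641
```

carry_out:
  targets:
    - [[0,0,0,0,0,0,0.3],[0,0,0,0,0,0,0.3],[0,0,0,0,0,0,0.3],[0,0,0,0,0,0,0.3],[0,0,0,0,0,0,0.3],[0,0,0,0,0,0,0.3],[0,0,0,0,0,0,0.3],[0,0,0,0,0,0,0.3]]
  newtons: 35

```text
clock: 5.75
ee_pos: [0.5218, 0.1861, 0.0214]
orientation: [0.767, 0.642, 0.002, 0.001]
force: [-0.7, -0.2, 6.9]
gripper_width: 0.0442
```

carry_out:
  targets:
    - [[0,0,-0.02,0,0,0,0.3],[0,0,-0.03,0,0,0,0.3],[0,0,-0.04,0,0,0,0.3],[0,0,-0.04,0,0,0,0.3],[0,0,-0.04,0,0,0,0.3],[0,0,-0.03,0,0,0,0.3],[0,0,0,0,0,0,0.3],[0,0,0,0,0,0,0.3]]

```text
clock: 6.55
ee_pos: [0.5203, 0.1857, 0.2203]
orientation: [0.767, 0.642, 0.001, 0.001]
force: [0.8, -0.3, -1.0]
gripper_width: 0.0442
```

carry_out:
  targets:
    - [[-0.045,0.0125,0,0,0,0,0.3],[-0.045,0.0125,0,0,0,0,0.3],[-0.045,0.0125,0,0,0,0,0.3],[-0.045,0.0125,0,0,0,0,0.3],[-0.045,0.0125,0,0,0,0,0.3],[-0.045,0.0125,0,0,0,0,0.3],[-0.045,0.0125,0,0,0,0,0.3],[-0.04,0.0125,0,0,0,0,0.3]]

```text
clock: 7.35
ee_pos: [0.5539, -0.184, 0.2168]
orientation: [0.767, 0.641, -0.001, -0.002]
force: [0.3, -0.4, 0.0]
gripper_width: 0.0444
```

carry_out:
  targets:
    - [[0,0,0,0,0,0,0.3],[0,0,0,0,0,0,0.3],[0,0,0,0,0,0,0.3],[0,0,0,0,0,0,0.3]]

```text
clock: 7.75
ee_pos: [0.5557, -0.1788, 0.2186]
orientation: [0.766, 0.643, -0.0, -0.001]
force: [-0.0, -0.7, -0.2]
gripper_width: 0.0444
```

```bash
python3 - <<'E'
from h import *
st=bot.state(); s=bot.snapshot("wrist"); save(s,"w2.png"); w=cloud(s)
print(st["ee_pos"],st["orientation"],st["gripper_width"])
for d in bot.trace(s,"ring_center"):
    print("ring",d["conf"],np.round(d["bbox"]),s["img"][d["pixels"]].mean(0).round())
    p=w[d["pixels"]]; print(np.nanpercentile(p,[2,50,98],0).round(3).tolist())
for d in bot.place_of(s,"ring_center")+bot.place_of(s,"probe_center"): print(d)
for d in bot.trace(s,"probe_center"):
    print("probe",d["conf"],np.round(d["bbox"]))
    for z in ((.071,.085),(.09,.11),(.11,.125),(.125,.138),(.143,.152)):
        try: print(z,circ(s,d["pixels"],*z))
        except Exception as e: print(z,"none")
E
```

```text
[ 0.55571803 -0.17876355  0.21858435] [ 7.65586882e-01  6.43331861e-01 -6.70683209e-05 -9.15188108e-04] 0.04439448103790288
ring 0.73 [262. 260. 104. 106.] [242. 241. 239.]
[[0.536, -0.199, 0.201], [0.556, -0.176, 0.221], [0.576, -0.157, 0.222]]
ring 0.35 [266. 138.  45.  47.] [230. 231. 232.]
[[0.549, -0.152, 0.07], [0.565, -0.135, 0.08], [0.581, -0.123, 0.146]]
{'pixel': [260.7, 258.2], 'conf': 0.92}
{'pixel': [268.2, 138.2], 'conf': 0.97}
probe 0.62 [267. 139.  39.  45.]
(0.071, 0.085) (array([ 0.56418526, -0.13947639]), 0.01831028424203396, array([ 0.5650713 , -0.13478264], dtype=float32), 854)
(0.09, 0.11) (array([ 0.56485105, -0.13599098]), 0.00731936190277338, array([ 0.56518775, -0.13279058], dtype=float32), 47)
(0.11, 0.125) (array([ 0.56469548, -0.13666183]), 0.007585897110402584, array([ 0.5652449 , -0.13272208], dtype=float32), 46)
(0.125, 0.138) (array([ 0.56472641, -0.13928892]), 0.008145556785166264, array([ 0.5659227 , -0.13477935], dtype=float32), 65)
(0.143, 0.152) (array([ 0.56452954, -0.13910729]), 0.005482984706759453, array([ 0.5644865, -0.1389188], dtype=float32), 204)
```

View pics/w2.png

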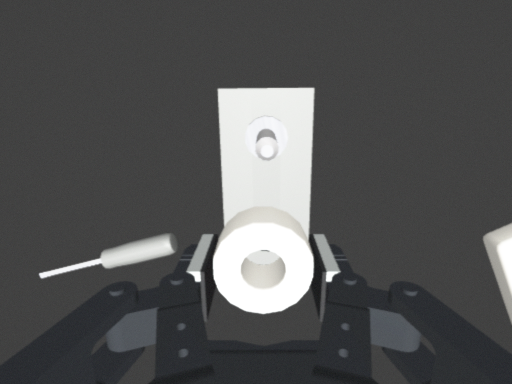

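The picture shows the ring gripped at (262,260), with the stand square to the view. The probe's flange is at (266,138) and its stem top at (267,148). Next I'll work out the offset from ring to stem in this same picture.

```bash
cat > off.py <<'E'
from h import *
from scipy.optimize import least_squares
s=bot.snapshot("wrist"); w=cloud(s); st=bot.state()
def fit(m,r):
    cs,_=cv2.findContours(m.astype(np.uint8),cv2.RETR_EXTERNAL,cv2.CHAIN_APPROX_NONE)
    c=max(cs,key=cv2.contourArea)[:,0]; p=w[c[:,1],c[:,0],:2]; p=p[np.isfinite(p[:,0])]
    o=least_squares(lambda x:np.hypot(*(p-x[:2]).T)-x[2],[*p.mean(0),r],loss="soft_l1",f_scale=.0007).x
    return o
d=[d for d in bot.trace(s,"ring_center")][0]["pixels"]
z=st["ee_pos"][2]
top=d&(w[...,2]>z-.001)&(w[...,2]<z+.008)
print("ring top z",np.median(w[top][:,2])); r=fit(top,.023)
p=bot.trace(s,"probe_center")[0]["pixels"]
t=fit(p&(w[...,2]>.143)&(w[...,2]<.152),.004)
print("ring",r,"stem",t,"tcp",st["ee_pos"])
print("tool shift",totool(np.r_[t[:2]-r[:2],0]).round(4))
E
python3 off.py
```

```text
ring top z 0.22176862194508
ring [ 0.55572147 -0.18054248  0.02229271] stem [ 0.56454494 -0.13932892  0.00499163] tcp [ 0.55602725 -0.18080741  0.21941805]
tool shift [ 0.0421  0.0014 -0.    ]
```

carry_out:
  targets:
    - [[0.02,0.0014,0,0,0,0,0.3],[0.022,0,0,0,0,0,0.3],[0,0,0,0,0,0,0.3],[0,0,0.02,0,0,0,0.3],[0,0,0.02,0,0,0,0.3],[0,0,0,0,0,0,0.3],[0,0,0,0,0,0,0.3],[0,0,0,0,0,0,0.3]]

```text
clock: 8.95
ee_pos: [0.5656, -0.1409, 0.1805]
orientation: [0.767, 0.642, 0.001, 0.001]
force: [1.1, 0.2, -1.3]
gripper_width: 0.0441
```

```bash
python3 - <<'E'
from h import *
s=bot.snapshot("wrist"); st=bot.state(); print(st["ee_pos"],st["force"]); a=s["img"][150:384,150:380]
b=bot.snapshot("scene"); save(b,"s3.png")
f=lambda i,k:cv2.resize(i,None,fx=k,fy=k,interpolation=cv2.INTER_CUBIC)
A=f(a,2); B=cv2.resize(b["img"][170:270,140:240],(340,340)); C=np.zeros((468,800,3),np.uint8); C[:,:460]=A; C[:340,460:]=B
cv2.imwrite("pics/m3.png",C[:,:,::-1])
E
```

```text
[ 0.5656938  -0.14075318  0.18064852] [ 0.85175095 -0.06202155  0.5007445 ]
```

View pics/m3.png

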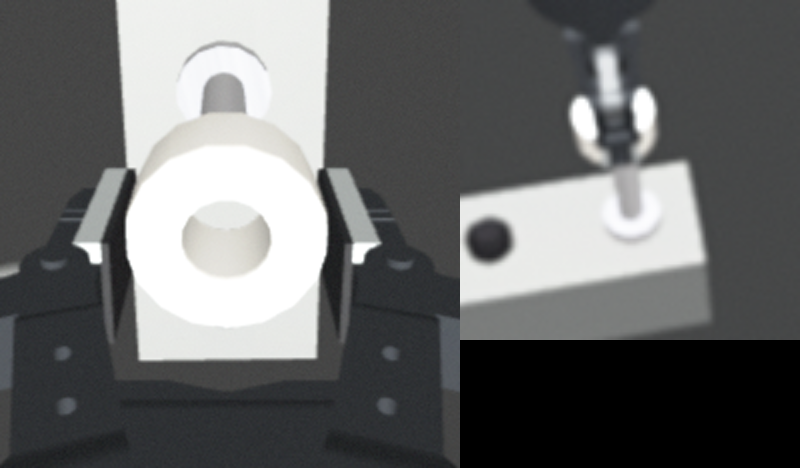

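The stem lines up below the bore, at crop x about 224 against the ring's 227, and the ring's bottom is still above the stem top. I'll go down gently.

carry_out:
  targets:
    - [[0,0,0.008,0,0,0,0.3],[0,0,0.006,0,0,0,0.3],[0,0,0.005,0,0,0,0.3],[0,0,0.005,0,0,0,0.3],[0,0,0,0,0,0,0.3],[0,0,0,0,0,0,0.3]]

```text
clock: 9.65
ee_pos: [0.5646, -0.1402, 0.155]
orientation: [0.767, 0.642, -0.0, -0.0]
force: [0.9, -0.5, -0.9]
gripper_width: 0.044
```

No contact force, and the ring's bottom is about 12 mm below the stem top.

carry_out:
  targets:
    - [[0,0,0.008,0,0,0,0.3],[0,0,0.008,0,0,0,0.3],[0,0,0.008,0,0,0,0.3],[0,0,0.008,0,0,0,0.3],[0,0,0.008,0,0,0,0.3],[0,0,0.008,0,0,0,0.3],[0,0,0,0,0,0,0.3],[0,0,0,0,0,0,0.3]]

```text
clock: 10.45
ee_pos: [0.5646, -0.1402, 0.107]
orientation: [0.767, 0.642, -0.0, -0.0]
force: [0.5, -0.1, 0.3]
gripper_width: 0.0442
```

carry_out:
  targets:
    - [[0,0,0.002,0,0,0,0.3],[0,0,0.002,0,0,0,0.3],[0,0,0,0,0,0,0.3],[0,0,0,0,0,0,0.3]]

```text
clock: 10.85
ee_pos: [0.5648, -0.1404, 0.1034]
orientation: [0.767, 0.642, 0.0, 0.0]
force: [0.0, -0.3, -1.1]
gripper_width: 0.0437
```

carry_out:
  targets:
    - [[0,0,0,0,0,0,-0.5],[0,0,0,0,0,0,-0.5],[0,0,0,0,0,0,-0.5],[0,0,0,0,0,0,-0.5],[0,0,0,0,0,0,-0.5],[0,0,0,0,0,0,-0.5]]

```text
clock: 11.45
ee_pos: [0.5647, -0.1403, 0.1033]
orientation: [0.767, 0.642, 0.0, -0.0]
force: [0.3, -0.7, 0.0]
gripper_width: 0.064
```

carry_out:
  targets:
    - [[0,0,-0.01,0,0,0,-0.5],[0,0,-0.02,0,0,0,-0.5],[0,0,-0.02,0,0,0,-0.5],[0,0,-0.02,0,0,0,-0.5],[0,0,-0.02,0,0,0,-0.5],[-0.02,0,0,0,0,0,-0.5],[-0.02,0,0,0,0,0,-0.5],[0,0,0,0,0,0,-0.5]]

```text
clock: 12.25
ee_pos: [0.557, -0.184, 0.1941]
orientation: [0.769, 0.64, -0.001, 0.001]
force: [-0.5, 0.1, -0.2]
gripper_width: 0.0642
```

```bash
python3 - <<'E'
from h import *
s=bot.snapshot("wrist"); save(s,"w4.png"); w=cloud(s); st=bot.state(); print(st["ee_pos"],st["orientation"],st["gripper_width"])
for t in ("ring_center","probe_center"):
  for d in bot.trace(s,t)[:3]: 
    print(t,d["conf"],np.round(d["bbox"]))
    for z in ((.095,.112),(.141,.152)):
        try: print(z,circ(s,d["pixels"],*z),np.median(w[d["pixels"]&(w[...,2]>z[0])&(w[...,2]<z[1])][:,2]))
        except Exception as e: print(z,"none")
E
```

```text
[ 0.55735838 -0.18154003  0.19381251] [ 7.68049314e-01  6.40390568e-01 -1.06711987e-04  4.00389466e-04] 0.0639707429983448
ring_center 0.94 [262. 141.  72.  68.]
(0.095, 0.112) (array([ 0.56416386, -0.14102013]), 0.023072199895977974, array([ 0.56458503, -0.13949046], dtype=float32), 2630) 0.1037565290813104
(0.141, 0.152) (array([0., 0.]), 0.0, array([nan, nan], dtype=float32), 0) nan
ring_center 0.65 [260. 179. 112. 200.]
(0.095, 0.112) (array([ 0.56439048, -0.14110368]), 0.023031078279018402, array([ 0.5628335, -0.1459436], dtype=float32), 15) 0.1022106135444647
(0.141, 0.152) (array([0., 0.]), 0.0, array([nan, nan], dtype=float32), 0) nan
probe_center 0.89 [263. 144.  23.  31.]
(0.095, 0.112) (array([ 0.56409085, -0.14002505]), 0.010173898190259933, array([ 0.56635106, -0.13369066], dtype=float32), 44) 0.10482503014542564
(0.141, 0.152) (array([ 0.56495833, -0.13950448]), 0.006948984228074551, array([ 0.56471777, -0.13879786], dtype=float32), 390) 0.1446521285022086h.py:12: RuntimeWarning: Mean of empty slice.
  (c,r)=cv2.minEnclosingCircle(p); return np.array(c),r,p.mean(0),len(p)
  ret = um.true_divide(
  return _methods._mean(a, axis=axis, dtype=dtype,
  ret = ret.dtype.type(ret / rcount)
```

View pics/w4.png

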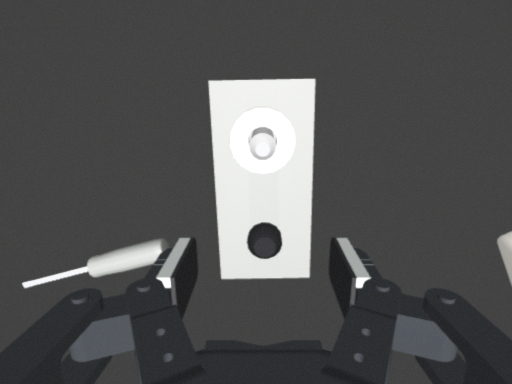

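The picture shows the ring seated: its face is at (263,141) with the stem top at (263,146) in the bore, and the plug at (265,241) hasn't moved. The ring's top measures 0.104 m, as expected. Next I'll grip the stem above it.

carry_out:
  targets:
    - [[0.02,0,0,0,0,0,-0.4],[0.02,0,0,0,0,0,-0.3],[0,0,0,0,0,0,-0.2],[0,0,0.02,0,0,0,-0.2],[0,0,0.02,0,0,0,-0.2],[0,0,0.02,0,0,0,-0.2],[0,0,0.008,0,0,0,-0.2],[0,0,0,0,0,0,-0.2]]

```text
clock: 13.2
ee_pos: [0.5635, -0.1402, 0.1238]
orientation: [0.767, 0.642, -0.001, -0.001]
force: [-0.5, -0.5, 0.1]
gripper_width: 0.0508
```

carry_out:
  targets:
    - [[0,0,0,0,0,0,0.9],[0,0,0,0,0,0,0.9],[0,0,0,0,0,0,0.9],[0,0,0,0,0,0,0.9],[0,0,0,0,0,0,0.9],[0,0,0,0,0,0,0.9],[0,0,0,0,0,0,0.9],[0,0,0,0,0,0,0.9]]
  newtons: 90

```text
clock: 14.0
ee_pos: [0.5655, -0.1404, 0.1267]
orientation: [0.767, 0.642, 0.0, 0.001]
force: [-1.5, 0.6, 6.1]
gripper_width: 0.0136
```

carry_out:
  targets:
    - [[0,0,0,0,0,0,0.9],[0,0,-0.005,0,0,0,0.9],[0,0,-0.01,0,0,0,0.9],[0,0,-0.01,0,0,0,0.9],[0,0,-0.01,0,0,0,0.9],[0,0,-0.015,0,0,0,0.9],[0,0,-0.02,0,0,0,0.9],[0,0,-0.02,0,0,0,0.9]]

```text
clock: 14.8
ee_pos: [0.5642, -0.1401, 0.2167]
orientation: [0.767, 0.642, -0.0, -0.0]
force: [0.6, -0.5, -2.6]
gripper_width: 0.0135
```

carry_out:
  targets:
    - [[0,0,-0.02,0,0,0,0.9],[0,0,-0.02,0,0,0,0.9],[0,0,-0.03,0,0,0,0.9],[0,0,-0.03,0,0,0,0.9],[0,0,-0.03,0,0,0,0.9],[0,0,-0.03,0,0,0,0.9],[0,0,0,0,0,0,0.9],[0,0,0,0,0,0,0.9]]

```text
clock: 15.6
ee_pos: [0.5646, -0.14, 0.3763]
orientation: [0.767, 0.642, 0.0, 0.001]
force: [0.0, -0.9, -3.0]
gripper_width: 0.0136
```

```bash
python3 - <<'E'
from h import *
st=bot.state(); print(st["ee_pos"],st["joints"],st["force"],st["gripper_width"])
b=bot.snapshot("scene"); w=cloud(b)
for t in ("ring_center","probe_center"):
  for d in bot.trace(b,t)[:4]: print(t,d["conf"],np.round(d["bbox"]),np.nanpercentile(w[d["pixels"]],[3,50,97],0).round(3).tolist())
cv2.imwrite("pics/s5.png",cv2.resize(b["img"][100:280,80:280],None,fx=3,fy=3,interpolation=cv2.INTER_CUBIC)[:,:,::-1])
E
```

```text
[ 0.56456873 -0.13997958  0.37627892] [ 0.65485885  0.2151225  -0.56426953  1.57898071  0.11702576  1.38017091
 -0.09767844] [ 0.0480055  -0.92758684 -3.01779856] 0.013634824261669348
ring_center 0.94 [175. 143.  26.  27.] [[0.555, -0.163, 0.331], [0.578, -0.146, 0.349], [0.586, -0.122, 0.354]]
ring_center 0.61 [272. 198.  17.  20.] [[0.469, 0.064, -0.0], [0.493, 0.085, 0.02], [0.51, 0.107, 0.025]]
ring_center 0.52 [290. 176.  22.  19.] [[0.418, 0.14, 0.001], [0.442, 0.158, 0.02], [0.457, 0.176, 0.026]]
probe_center 0.57 [180. 169.  11.  25.] [[0.566, -0.149, 0.26], [0.572, -0.141, 0.29], [0.583, -0.132, 0.324]]
```

View pics/s5.png

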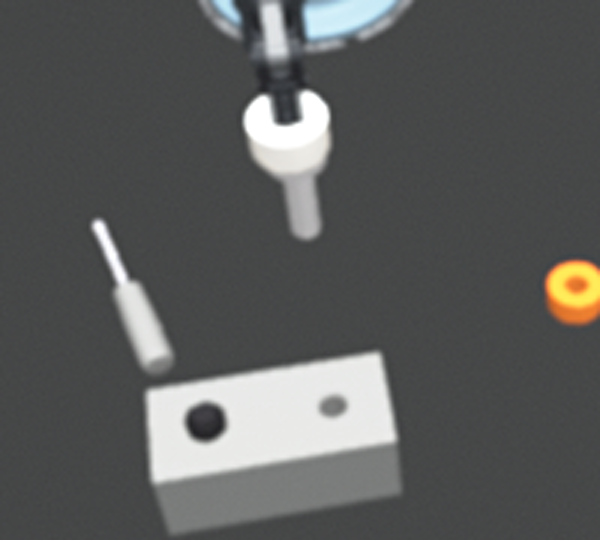

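The picture shows the probe out of the stand at about (300,215) with the ring on it at (287,130), and the plug still in place. I'll lean it outwards about the tool's x axis.

carry_out:
  targets:
    - [[0,0,0,-0.05,0,0,0.9],[0,0,0,-0.1,0,0,0.9],[0,0,0,-0.12,0,0,0.9],[0,0,0,-0.12,0,0,0.9],[0,0,0,-0.12,0,0,0.9],[0,0,0,-0.12,0,0,0.9],[0,0,0,-0.1,0,0,0.9],[0,0,0,-0.05,0,0,0.9]]

```text
clock: 16.55
ee_pos: [0.5611, -0.14, 0.3705]
orientation: [0.71, 0.594, 0.242, 0.29]
force: [-1.2, 0.5, -2.6]
gripper_width: 0.0131
```

carry_out:
  targets:
    - [[0,0,0,0,0,0,0.9],[0,0,0,0,0,0,0.9],[0,0,0,0,0,0,0.9],[0,0,0,0,0,0,0.9],[0,0,0,0,0,0,0.9],[0,0,0,0,0,0,0.9],[0,0,0,0,0,0,0.9],[0,0,0,0,0,0,0.9]]

```text
clock: 17.35
ee_pos: [0.5648, -0.1403, 0.3753]
orientation: [0.709, 0.594, 0.244, 0.291]
force: [0.5, -0.3, -1.5]
gripper_width: 0.0132
```

```bash
python3 - <<'E'
from h import *
st=bot.state(); print(st["ee_pos"],np.abs(st["qd"]).max(),st["force"],st["gripper_width"])
zt=R.from_quat(st["orientation"]).apply([0,0,1]); print("tool z",zt,"lean",np.degrees(np.arccos(-zt[2])))
b=bot.snapshot("scene"); w=cloud(b)
for t in ("ring_center","probe_center","washer","plug","jar","driver"):
  for d in bot.trace(b,t)[:2]:
    p=w[d["pixels"]]; p=p[np.isfinite(p[:,0])]
    print(t,round(d["conf"],2),np.round(d["bbox"]),np.percentile(p,[3,50,97],0).round(3).tolist())
    if t=="probe_center": print("axis",np.linalg.svd(p-np.median(p,0),full_matrices=False)[2][0])
    if t=="ring_center": print("along tool z from TCP",np.percentile((p-st["ee_pos"])@zt,[3,97]))
cv2.imwrite("pics/s6.png",cv2.resize(b["img"][100:280,80:280],None,fx=3,fy=3,interpolation=cv2.INTER_CUBIC)[:,:,::-1])
E
```

```text
[ 0.56476391 -0.14032542  0.37527343] 0.0028042856332473735 [ 0.50728559 -0.27939147 -1.54002927] 0.01323798231487793
tool z [ 0.69222403 -0.12369801 -0.7110026 ] lean 44.683451771676864
ring_center 0.85 [271. 198.  19.  21.] [[0.47, 0.063, 0.002], [0.493, 0.083, 0.021], [0.511, 0.104, 0.025]]
along tool z from TCP [0.15707303 0.1972389 ]
ring_center 0.73 [292. 175.  18.  16.] [[0.415, 0.14, 0.001], [0.441, 0.16, 0.021], [0.457, 0.179, 0.026]]
along tool z from TCP [0.1101711  0.15171598]
probe_center 0.93 [180. 172.  21.  62.] [[0.58, -0.161, 0.29], [0.622, -0.151, 0.323], [0.65, -0.133, 0.364]]
axis [ 0.6883767  -0.09791431  0.71871434]
washer 0.69 [350. 169.  20.  12.] [[0.444, 0.285, -0.001], [0.469, 0.309, 0.006], [0.492, 0.333, 0.01]]
washer 0.26 [150. 241.  15.  14.] [[0.533, -0.242, 0.069], [0.556, -0.229, 0.083], [0.565, -0.216, 0.089]]
plug 0.62 [150. 242.  15.  13.] [[0.545, -0.242, 0.07], [0.557, -0.229, 0.083], [0.565, -0.217, 0.089]]
jar 0.76 [345. 248.  28.  41.] [[0.686, 0.143, 0.006], [0.714, 0.159, 0.061], [0.727, 0.186, 0.086]]
driver 0.82 [124. 199.  28.  53.] [[0.293, -0.265, -0.002], [0.398, -0.254, 0.02], [0.439, -0.239, 0.026]]
```

View pics/s6.png

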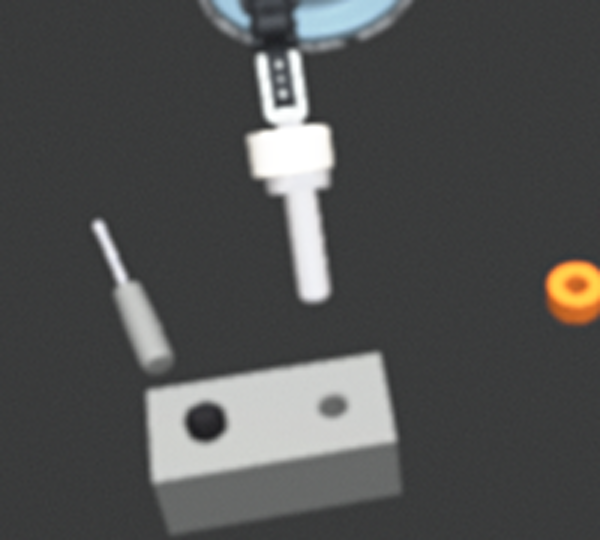

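The picture shows the probe leaning towards the camera. The ring at (290,150) sits tight on the flange, the rod ends at (313,295), and the stand, plug and driver haven't moved. The arm is still, so I'm handing the job in.

```bash
python3 -c "
from h import *
print(bot.close_job()); s=bot.state(); print(s['clock'],s['ee_pos'],s['gripper_width'])"
```

```text
the job is handed in; nothing more can be done
None
the job is handed in; nothing more can be done
```

I slid the white ring over the stem until it rested on the probe's shoulder, then gripped the stem above it at 90 N. I drew the probe out of the stand and leaned it outwards. The job was handed in at about 17.5 s of the 58 s allowed, with the probe held still; no verdict was reported.

**Last checks:**
- **Ring:** its top measured 0.104 m when seated, as it should. In the last picture it still sits tight against the flange, but I only judged that by eye, because the network missed it on the leaning probe.
- **Pose:** the tool leans 44.7°. The probe's lower end is at about 0.29 m, worked out from the tool pose and matching the depth readings.
- **Stillness:** joint speeds were below 0.003 rad/s.
- **Bystanders:** the plug, washer, jar and screwdriver showed no movement beyond the measuring error.

**Checks that disagreed:**
- **Probe axis:** a quick line fit to the probe's depth points gave the upward sign wrong. The depth points' middle and the picture both agree with the tool's lean, so I put it down to stray points in the mask.
- **Gripper width:** it read about 2 mm small on both the ring and the stem, which looks like a constant offset.
- **Upward push:** there was a brief 6–7 N while the fingers closed, both times. It was gone once I lifted.

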